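Hang the drawplate on its headed pin by the side slot

ROBOT

A 6-joint arm with a two-finger parallel gripper is mounted at the origin on a cart in front of the work surface, level with it; the furniture and walls round the work are solid. World frame = base frame: x ahead of the robot, y to its left, z up, the work surface at z = 0. Lengths are in m, angles in rad, forces in N, time in s.
With the tool pointing down it reaches from about 0.375 to 0.75 m from the base axis. Payload 9 kg.
Tool frame: the origin (TCP) lies midway between the tips of the shut fingers; the grasp point (between the pads) lies 19 mm behind it; z points along the fingers, y is the direction in which the jaws open and shut (so a half turn about z gives the same grasp; the last joint's range is limited). The gripper opens to 85 mm and grips with 20 to 120 N. Pads are 22 mm wide; open, the fingers measure 114 mm over their backs; the gripper's body (76 mm by 85 mm) begins 54 mm behind the grasp point. The pads swing forward as they close: fully open they stand 13 mm farther back than shut.
Start: joints at [-1.361, 0.104, 0.097, 1.564, 0, 1.353], TCP at [0.249, -0.546, 0.231] pointing down, gripper open.
Joint ranges: [-2.99, 2.99], [-0.84, 1.86], [-1.1, 1.16], [-1.84, 2.11], [-1.51, 1.56], [-3.14, 3.14]. Speed limits (rad/s): [2.22, 2.22, 2.57, 3.14, 3.14, 3.14].

INTERFACE

Orientations are given as a unit quaternion [w, x, y, z].
In Python, from station import sensors, cams, order gives the robot as it stands. The module is installed in compiled form; this text tells all that it offers.
- The arm moves only by the tool apply_moves, never from a script. Its arguments are lists of equal length, an entry for each row: "rotation": the turn, a rotation vector about the world's x, y, z as a fraction of full scale, a list of three; "delta_pos": the shift along the world's x, y, z as a fraction of full scale, a list of three; "fingers": the opening, from 0 (shut) to 1 (fully open). In form: {"rotation": [[wx, wy, wz], ...], "delta_pos": [[dx, dy, dz], ...], "fingers": [fingers, ...]}. A call has 1 to 10 rows; each row is the pose to reach, as a shift and turn from the pose commanded when the call began, turning the shorter way round; what a row does not reach only later rows make up. Full scale, the value 1, is 0.1 m for a shift and 180 degrees for a turn. A row lasts 1/8 s, in which the tool goes at most 62.5 mm and 10.7 degrees, less where a joint would pass 70% of its speed; a pose out of reach is approached as far as the arm can. A call with a number of a shift or a turn outside -1 to 1 is refused whole. A call with a gripper value outside its range is refused whole. The fingers move at their own pace and stop on an object; the grip force is fixed at half the most. Time passes only in rows, so rows that repeat a pose let the fingers close. It gives the time, the measured TCP pose, the force and the opening at its end, in the units of the state.
- sensors.state(): the state, without advancing time (a new reading comes with each control period).
- cams.grab_frame(name): name is "scene" or "top" or "wrist"; returns a dict with "color" (400x640x3 uint8, red, green, blue), "K" (3x3 intrinsics, pixels), "pose" (4x4, takes a point from camera to world coordinates); the wrist camera has in their place "tool_from_camera" (4x4, takes a point from camera to tool coordinates, whose origin is the TCP and whose axes are the flange's). Camera axes: x right, y down, z forward; pixel columns grow to the right and rows downward; lengths in m; the calibration is good to about 2 mm. A picture is of the moment at which its call begins: read the wrist's pose just before it. There is no depth.
- order.sign_off(): hands the job in, once; it reports no verdict.
The state is a dict: "clock": time; "qpos": joint angles; "qvel": joint speeds; "joint_torque": joint torques, N m; "tool_pos": TCP position; "tcp_rot": TCP orientation; "force": force on the tool from outside, world axes, zero at the start; "wrist_torque": the same for the moment, N m; "grip_width": opening from 0.0 (shut) to 1.0 (fully open).
Only numpy, scipy, OpenCV 4.12 (cv2) and the standard library are available. Lean on these libraries where they do the work, as an engineer would, in place of code of your own. Each camera call takes 0.05 s, during which the arm holds its last target. There are 200 camera calls.

TASK

Lift the steel drawplate out of its wooden cradle and hang it on the pin of the blue telescopic stand: slide its slot sideways over the pin to the slot's end, then lower the plate gently until the pin carries it in the slot's upper pocket, and only then let go. The stand is clamped at a height that is not in the readings, so find it by touch or by eye, and never push hard on the stand. Leave the bottle, jar, wax and cup where they are.

Things in the scene. Friction and masses are not known exactly. Their poses are not given: they have to be found in the camera images.
- drawplate_tab (a point): Centre of the grip tab of the loose steel drawplate (0.2 to 0.4 kg): 10 mm thick along its x (grip it across this), upright along its z, 168 mm tall. Heights over its underside: body 60 mm wide (y) from 0 to 124 mm, tab 28 mm wide from 124 to 168 mm. This point is on the centre line (y = 0), 146 mm over the underside. Its holes are mere dimples.
- drawplate_mouth (a point): Mouth of the drawplate's J-slot: at its +y edge, 30 mm from the centre line, 91.5 mm over its underside; plate's axes. The slot goes through the thickness. Its level entry, from 86 to 97 mm high, runs from here to a closed end at y = -6 mm; there a pocket (y from -6 to +6 mm) rises from it to 112 mm.
- drawplate_seat (a point): Point in the slot's pocket where the pin's axis lies when the plate hangs: on the centre line, 108 mm over the underside, 38 mm under the tab centre; plate's axes. From the slot's closed end the plate must come down 16 mm for the pin to carry it.
- stand: Fixed stand, origin under its centre, on the plywood board (top at z = 50 mm): dark base 90 x 84 x 12 mm, 22 mm square column, and rigidly clamped on it a blue sleeve 36 x 36 mm, 75 mm long with a flat closed top (the highest part). A clamp knob sticks out 19 mm behind (+x). The headed pin sticks out level in front (-x). Never over 40 N on the stand, 25 N from the plate.
- pin_foot (a point): Point on the board straight under the middle of the pin's free length; stand's axes; 26 mm in front (-x) of the stand's origin. The steel pin, along x, has 8 mm diameter and 16 mm free length between sleeve face and its round head (18 mm diameter, 5 mm thick). Its axis is 15 mm below the sleeve's flat top and from 132 to 176 mm above this point: the height is not in the readings.
- cradle: Fixed wooden cradle, 64 x 90 mm, 37 mm high; origin at the centre of its underside, on the board. A channel 12 mm wide and 25 mm deep, open at the top and both ends, runs along its y; the drawplate stands in it, its underside 12 mm above the board, its axes as the cradle's. Mind the bench round the tray (up to z = 261 mm) and the bench pin with a handpiece on it at y = 0 (up to 285 mm).
- flux_bottle_mid (a point): Bystander: amber bottle with black cap, 46 mm across, 90 mm high, loose, upright; point at its centre.
- jar_mid (a point): Bystander: glass jar with red lid, 52 mm across, 60 mm high, loose, upright; point at its centre.
- beeswax_mid (a point): Bystander: brown cake of beeswax 30 x 40 x 15 mm, loose; point at its centre.
- black_cup_mid (a point): Bystander: small black cup, 43 mm across, 30 mm high, loose, upright; point at its centre.

How it is judged:
On the way, in this order (a step that is already met when the one before it is completed fails the run):
1. the drawplate is lifted out of the cradle in the gripper (height (world z) of drawplate_tab above 0.25 m and contact force between drawplate and the fingers above 1 N), for 0.1 s.
2. the pin is at the inner end of the slot and bears on the plate while the fingers still hold it (x of drawplate_seat in the frame of stand between -0.035 and -0.017 m and y of drawplate_seat in the frame of stand between -0.005 and 0.005 m and z of drawplate_seat in the frame of stand between 0.125 and 0.186 m and angle between drawplate_seat's own z axis and vertical below 0.12 rad and contact force between drawplate and stand above 0.5 N and contact force between drawplate and the fingers above 1 N), for 0.1 s.
At the end, for the whole second after the job is handed in: The drawplate hangs released and at rest on the stand's pin, pin in the slot's pocket: its seat point within 5 mm sideways and 9 mm lengthwise of the middle of the pin and 125 to 186 mm above the board, its tilt under 0.12 rad (x of drawplate_seat in the frame of stand between -0.035 and -0.017 m and y of drawplate_seat in the frame of stand between -0.005 and 0.005 m and z of drawplate_seat in the frame of stand between 0.125 and 0.186 m and angle between drawplate_seat's own z axis and vertical below 0.12 rad and contact force between drawplate and stand above 1 N and linear speed of drawplate below 0.02 m/s and angular speed of drawplate below 0.2 rad/s and contact force between drawplate and the fingers below 0.05 N); the robot touches nothing.
It fails at once if the stand is pushed with more than 40 N (contact force between stand and anything else above 40 N).
It fails at once if the drawplate is forced against the stand with more than 25 N (contact force between drawplate and stand above 25 N).
It fails at once if the bottle, jar, wax or cup is shifted by more than 15 mm or tipped (distance of any of flux_bottle_mid, jar_mid, beeswax_mid, black_cup_mid from where it was at the start of the episode above 0.015 m).
It also fails if it takes over 72 s, if anything falls off the work surface, if the arm or the gripper's body presses on something with over 40 N, if the wrist force passes 120 N, or if a joint passes its speed limit or range.

## Working session

There is one attempt and no reset: what is moved stays moved. The work goes in short steps, Python scripts to look and compute and a tool call to move; the robot and the scene stay as the last step left them, time stands still between calls to the robot, and variables do not carry over. Pictures are saved under pics/ and viewed, about 8 in all and at most 12, crops included, and the job is handed in when it is done.

Besides the shell and the picture viewer there is one more tool, called after ">>>" as a command line: name --argument value ..., lists and objects as JSON in quotes. apply_moves: Moves the arm, as the interface text tells. Its arguments: {"type":"object","properties":{"rotation":{"type":"array"},"delta_pos":{"type":"array"},"fingers":{"type":"array"}},"required":["rotation","delta_pos","fingers"]}

```bash
mkdir -p pics; cat > h.py <<'E'
import numpy as np, cv2
from station import sensors, cams, order
def save(f,n): cv2.imwrite('pics/'+n+'.png',cv2.cvtColor(f['color'],cv2.COLOR_RGB2BGR))
def ray(f,uv,P=None):
    P=f['pose'] if P is None else P
    d=P[:3,:3]@np.linalg.inv(f['K'])@np.array([uv[0],uv[1],1.]); return P[:3,3],d
def onz(f,uv,z,P=None):
    o,d=ray(f,uv,P); return o+d*(z-o[2])/d[2]
def proj(f,p,P=None):
    P=f['pose'] if P is None else P
    c=P[:3,:3].T@(np.asarray(p)-P[:3,3]); q=f['K']@c; return q[:2]/q[2]
def two(o1,d1,o2,d2):
    A=np.c_[d1,-d2]; s=np.linalg.lstsq(A,o2-o1,rcond=None)[0]
    a=o1+d1*s[0]; b=o2+d2*s[1]; return (a+b)/2,np.linalg.norm(a-b)
E
python3 - <<'E'
from h import *
np.set_printoptions(precision=4,suppress=True)
import pickle
F={}
for n in('scene','top'):
    f=cams.grab_frame(n);F[n]=f;save(f,n+'0');print(n,f['K'],f['pose'])
pickle.dump(F,open('F.pkl','wb'))
a=np.vstack([cv2.cvtColor(F[n]['color'],cv2.COLOR_RGB2BGR) for n in F]);
print(sensors.state())
E
```

```text
scene [[445.6481   0.     317.145 ]
 [  0.     445.6481 199.5464]
 [  0.       0.       1.    ]] [[ 0.7796 -0.3467  0.5216  0.0731]
 [-0.6261 -0.4509  0.6361 -0.5236]
 [ 0.0147 -0.8225 -0.5686  0.649 ]
 [ 0.      0.      0.      1.    ]]
top [[436.9512   0.     312.226 ]
 [  0.     436.9512 197.8011]
 [  0.       0.       1.    ]] [[-0.0002 -0.9825  0.1861  0.3455]
 [-0.9999 -0.0029 -0.0162  0.0339]
 [ 0.0164 -0.1861 -0.9824  1.1237]
 [ 0.      0.      0.      1.    ]]
{'clock': 0.1, 'qpos': array([-1.3607,  0.1047,  0.0966,  1.5639, -0.    ,  1.3531]), 'qvel': array([-0.0002, -0.0006,  0.0018, -0.0016,  0.0007, -0.0005]), 'joint_torque': array([  0.0074, -55.8212,  50.4718,   0.0133,  -0.0001,  -0.    ]), 'tool_pos': array([ 0.2489, -0.5456,  0.2306]), 'tcp_rot': array([-0.0006,  0.9772,  0.2123, -0.    ]), 'force': array([-0.113 ,  0.0583,  0.2196]), 'wrist_torque': array([0.0218, 0.0472, 0.0061]), 'grip_width': 1.0004363843457451}
```

View pics/scene0.png

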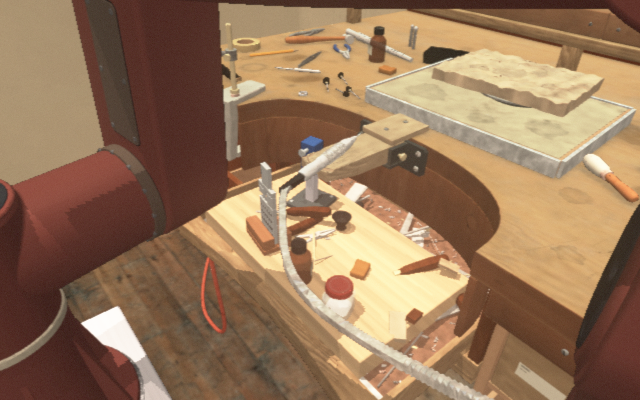

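View pics/top0.png

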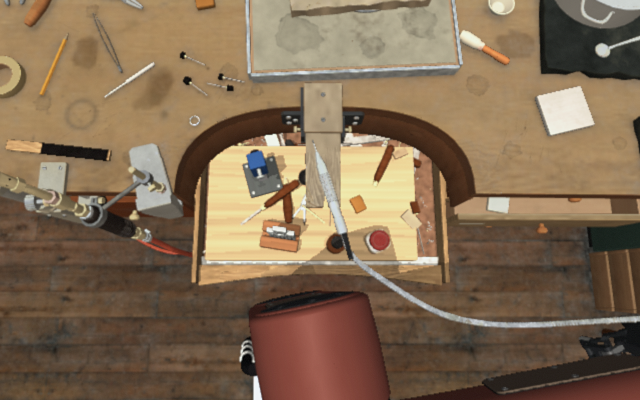

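Scene view: plate at about (268,205) in its cradle, the blue sleeve at (311,145), and the handpiece and bench pin to its right. Top view: cradle at (281,236), sleeve at (257,163). Next I'll enlarge both.

```bash
python3 - <<'E'
from h import *
import pickle
F=pickle.load(open('F.pkl','rb'))
def crop(n,x,y,w,h,k=5):
    c=cv2.cvtColor(F[n]['color'][y:y+h,x:x+w],cv2.COLOR_RGB2BGR); return cv2.resize(c,None,fx=k,fy=k,interpolation=cv2.INTER_CUBIC)
cv2.imwrite('pics/crops.png',np.hstack([crop('scene',245,135,80,120),crop('top',235,143,80,120)]))
for n in F:
    hsv=cv2.cvtColor(F[n]['color'],cv2.COLOR_RGB2HSV)
    m=cv2.inRange(hsv,(100,120,40),(125,255,255)); k,l,s,c=cv2.connectedComponentsWithStats(m)
    for i in range(1,k):
        if s[i,4]>30: print(n,s[i],c[i])
f=F['top']
print('px/...', onz(f,(281,236),.2),onz(f,(257,155),.21),onz(f,(281,236),.087))
E
```

```text
top [247 151  21  25 316] [256.53797468 162.19303797]
px/... [0.43802425 0.08471191 0.2       ] [0.61245091 0.13834692 0.21      ] [0.44934764 0.09093024 0.087     ]
```

View pics/crops.png

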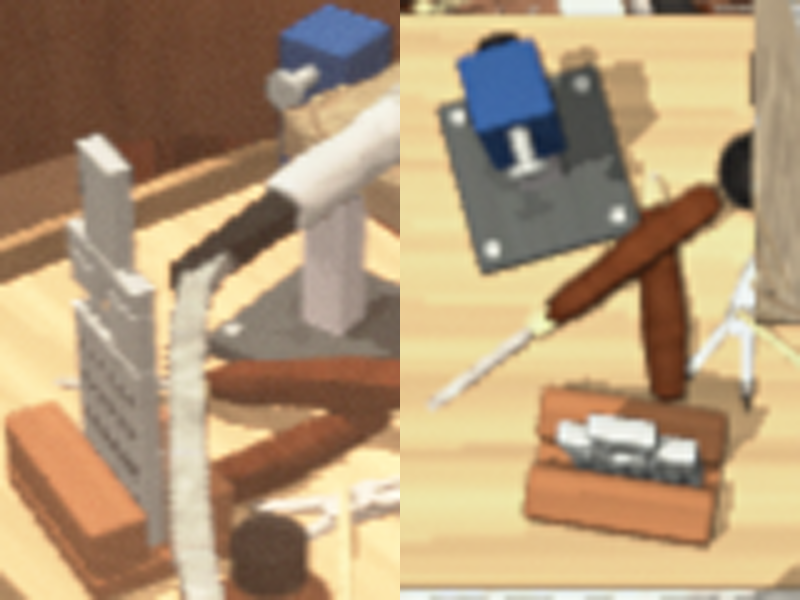

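The crops show: tab top centre at crop (622,431), sleeve top centre at crop (508,83) in top and (337,34) in scene, pin facing the robot. I'll triangulate these.

```bash
python3 - <<'E'
from h import *
import pickle
np.set_printoptions(precision=4,suppress=True)
F=pickle.load(open('F.pkl','rb')); T=F['top'];S=F['scene']
t=lambda x,y:(235+(x-400+.5)/5-.5,143+(y+.5)/5-.5)
s=lambda x,y:(245+(x+.5)/5-.5,135+(y+.5)/5-.5)
for n,a,b in(('sleeve top',(508,83),(337,34)),('pinhead',(525,168),(278,92)),('tabtop',(622,431),(105,150))):
    print(n,two(*ray(T,t(*a)),*ray(S,s(*b))))
print('tab top @.230',onz(T,t(622,431),.230))
for c in((590,418),(655,422)): print('tab corner',onz(T,t(*c),.23))
print('base corners @.062',[onz(T,t(*c),.062)for c in((440,105),(590,65),(637,230),(485,270))])
print('cradle top',[onz(T,t(*c),.087)for c in((545,385),(728,410),(710,545),(525,515))])
print('handpiece end @.27',onz(T,(350,257),.27),onz(T,(318,150),.27),'benchpin',onz(T,(306,205),.24))
f=cams.grab_frame('wrist');print(f['tool_from_camera'],f['K'])
E
```

```text
sleeve top (array([0.6015, 0.14  , 0.2127]), np.float64(0.001811377015310099))
pinhead (array([0.5664, 0.1337, 0.1993]), np.float64(0.003526872862002977))
tabtop (array([0.4495, 0.0871, 0.2338]), np.float64(0.000262091161116334))
tab top @.230 [0.4498 0.0874 0.23  ]
tab corner [0.4551 0.1006 0.23  ]
tab corner [0.4535 0.0739 0.23  ]
base corners @.062 [array([0.6332, 0.1907, 0.062 ]), array([0.6543, 0.1161, 0.062 ]), array([0.5696, 0.0914, 0.062 ]), array([0.5491, 0.1661, 0.062 ])]
cradle top [array([0.4885, 0.133 , 0.087 ]), array([0.4767, 0.0455, 0.087 ]), array([0.4126, 0.0537, 0.087 ]), array([0.4266, 0.1411, 0.087 ])]
handpiece end @.27 [ 0.3904 -0.0535  0.27  ] [0.606  0.0081 0.27  ] benchpin [0.4978 0.0321 0.24  ]
[[-0.0004 -0.9547 -0.2975  0.0774]
 [ 1.     -0.0006  0.0005  0.0002]
 [-0.0007 -0.2975  0.9547 -0.1414]
 [ 0.      0.      0.      1.    ]] [[319.1917   0.     310.7077]
 [  0.     319.1917 202.6635]
 [  0.       0.       1.    ]]
```

Base centre (.6016,.141) agrees with the sleeve centre (.6015,.140). Stand yaw is about +16°, sleeve top z≈.213. The plate tab is at (.450,.087) with yaw about -7.7°. I'll move toward the plate at a safe height.

>>> apply_moves --rotation '[[0,0,0.05],[0,0,0.1],[0,0,0.1]]' --delta_pos '[[0.3,0.4,0.5],[0.6,1,1],[0.6,1,1]]' --fingers '[0,0,0]'

```text
clock: 0.52
tool_pos: [0.31, -0.4446, 0.3338]
tcp_rot: [0.001, 0.932, 0.363, 0.0]
force: [0.7, -1.4, -0.5]
grip_width: 0.383
```

>>> apply_moves --rotation '[[0,0,0.05],[0,0,0.1],[0,0,0.1]]' --delta_pos '[[0.4,0.5,0.2],[0.7,1,0.2],[0.7,1,0.2]]' --fingers '[0,0,0]'

```text
clock: 0.9
tool_pos: [0.3807, -0.3432, 0.3517]
tcp_rot: [0.0, 0.863, 0.506, 0.0]
force: [0.6, -0.9, -0.4]
grip_width: -0.002
```

>>> apply_moves --rotation '[[0,0,0.05],[0,0,0.12],[0,0,0.12]]' --delta_pos '[[0.3,0.5,0],[0.5,1,0],[0.5,1,0]]' --fingers '[0,0,0]'

```text
clock: 1.27
tool_pos: [0.4296, -0.2441, 0.351]
tcp_rot: [-0.0, 0.753, 0.658, 0.0]
force: [-0.0, -0.8, -0.7]
grip_width: -0.005
```

>>> apply_moves --rotation '[[0,0,0],[0,0,0],[0,0,0]]' --delta_pos '[[0.1,0.5,0],[0.2,1,0],[0.2,1,0]]' --fingers '[0,0,0]'

```text
clock: 1.65
tool_pos: [0.4491, -0.1448, 0.3511]
tcp_rot: [-0.0, 0.754, 0.657, -0.0]
force: [-0.1, -0.5, -0.3]
grip_width: 0.003
```

>>> apply_moves --rotation '[[0,0,0],[0,0,0],[0,0,0],[0,0,0]]' --delta_pos '[[0,0.5,0],[0,1,0],[0,1,0],[0,1,0]]' --fingers '[0,0,0,0]'

```text
clock: 2.15
tool_pos: [0.4491, -0.0474, 0.3508]
tcp_rot: [-0.0, 0.755, 0.656, -0.0]
force: [0.6, -0.6, 0.4]
grip_width: 0.005
```

>>> apply_moves --rotation '[[0,0,0],[0,0,0],[0,0,0]]' --delta_pos '[[0,0.5,0],[0,1,0],[0,1,0]]' --fingers '[0,0,0]'

```text
clock: 2.52
tool_pos: [0.4492, 0.0548, 0.3511]
tcp_rot: [-0.0, 0.754, 0.657, -0.0]
force: [-0.7, -0.1, -0.6]
grip_width: 0.001
```

>>> apply_moves --rotation '[[0,0,0],[0,0,0],[0,0,0]]' --delta_pos '[[0,0.35,0],[0,0.35,0],[0,0.35,0]]' --fingers '[0,0,0]'

```text
clock: 2.9
tool_pos: [0.4494, 0.0874, 0.351]
tcp_rot: [0.0, 0.755, 0.656, -0.0]
force: [0.1, -0.2, 0.2]
grip_width: 0.0
```

```bash
cat >> h.py <<'E'
from scipy.spatial.transform import Rotation as R
def wrist():
    s=sensors.state(); f=cams.grab_frame('wrist'); T=np.eye(4); q=s['tcp_rot']
    T[:3,:3]=R.from_quat([q[1],q[2],q[3],q[0]]).as_matrix(); T[:3,3]=s['tool_pos']
    f['pose']=T@f['tool_from_camera']; return f
E
python3 - <<'E'
from h import *
import pickle
f=wrist(); pickle.dump(f,open('W1.pkl','wb')); save(f,'w1'); print(sensors.state()['tool_pos'])
# expectations
print(proj(f,[.4498,.0874,.23]),proj(f,[.6015,.14,.2127]))
E
```

```text
[0.4493105  0.08746179 0.35101442]
[309.70786238 196.55976971] [480.00606153 106.9678273 ]
```

View pics/w1.png

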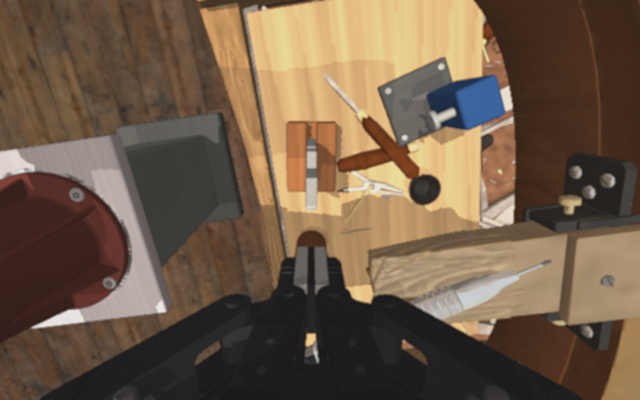

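Wrist view: plate at (311,175), almost exactly where predicted; blue sleeve at (468,102), pin at (437,120). I'll enlarge to check the mouth side.

```bash
python3 - <<'E'
from h import *
import pickle
f=pickle.load(open('W1.pkl','rb'))
def crop(x,y,w,h,k=6):
    c=cv2.cvtColor(f['color'][y:y+h,x:x+w],cv2.COLOR_RGB2BGR); return cv2.resize(c,None,fx=k,fy=k,interpolation=cv2.INTER_CUBIC)
cv2.imwrite('pics/c1.png',np.hstack([crop(285,118,60,92),crop(400,60,70,92)]))
# predicted points for mouth at +y
a=np.radians(-7.7);x=np.array([np.cos(a),np.sin(a)]);y=np.array([-x[1],x[0]])
for h in(.168,.124,.097,.086,.062):
  for yy in(-.03,-.014,.014,.03):
    p=np.r_[np.array([.4498,.0874])+yy*y,.062+h]; q=proj(f,p); print(h,yy,(q-[285,118])*6)
E
```

```text
0.168 -0.03 [149.59861426 666.86907402]
0.168 -0.014 [148.88869241 564.1659201 ]
0.168 0.014 [147.58574998 375.67151662]
0.168 0.03 [146.80425147 262.61349358]
0.124 -0.03 [150.42460752 568.77449362]
0.124 -0.014 [149.82037169 478.11075528]
0.124 0.014 [148.71836001 312.75727144]
0.124 0.03 [148.06166531 214.22223954]
0.097 -0.03 [150.83330821 520.23738719]
0.097 -0.014 [150.27983548 435.67208341]
0.097 0.014 [149.27353182 281.91857606]
0.097 0.03 [148.67578176 190.5881229 ]
0.086 -0.03 [150.98306021 502.45290899]
0.086 -0.014 [150.44793491 420.14546949]
0.086 0.014 [149.47609256 270.66672807]
0.086 0.03 [148.89948523 181.97895122]
0.062 -0.03 [151.28131816 467.03193092]
0.062 -0.014 [150.78233232 389.25863545]
0.062 0.014 [149.87816381 248.33246612]
0.062 0.03 [149.34294866 164.91237321]
```

View pics/c1.png

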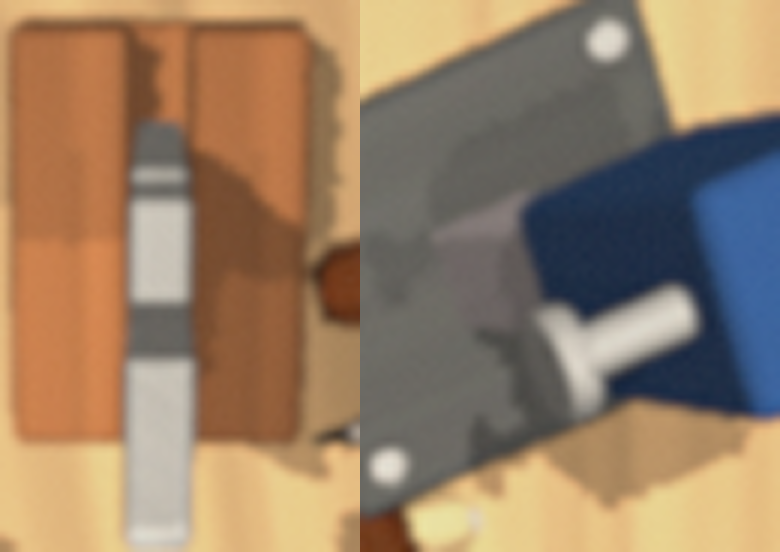

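The mouth is on the +y edge, as expected, and the plate lines up with the tool within about 1 mm. I'll first touch the sleeve's flat top with shut fingers.

>>> apply_moves --rotation '[[0,0,0],[0,0,0],[0,0,0]]' --delta_pos '[[0.5,0.2,0],[1,0.4,0],[1,0.4,0]]' --fingers '[0,0,0]'

```text
clock: 3.32
tool_pos: [0.5513, 0.1282, 0.3469]
tcp_rot: [-0.002, 0.754, 0.656, -0.002]
force: [-0.7, -0.6, 0.6]
grip_width: 0.0
```

>>> apply_moves --rotation '[[0,0,0],[0,0,0],[0,0,0],[0,0,0]]' --delta_pos '[[0.52,0.13,0],[0.52,0.13,-0.4],[0.52,0.13,-0.8],[0.52,0.13,-1]]' --fingers '[0,0,0,0]'

```text
clock: 3.82
tool_pos: [0.6001, 0.1405, 0.249]
tcp_rot: [-0.001, 0.755, 0.656, -0.001]
force: [0.3, -0.3, -0.0]
grip_width: -0.001
```

>>> apply_moves --rotation '[[0,0,0],[0,0,0],[0,0,0]]' --delta_pos '[[0,0,-0.15],[0,0,-0.27],[0,0,-0.27]]' --fingers '[0,0,0]'

```text
clock: 4.2
tool_pos: [0.6007, 0.1417, 0.2241]
tcp_rot: [-0.0, 0.754, 0.657, -0.0]
force: [-0.4, 0.1, 0.1]
grip_width: -0.002
```

```bash
python3 - <<'E'
from h import *
s=sensors.state();print(s['tool_pos'],s['force'])
f=wrist();save(f,'w2')
E
```

```text
[0.60067505 0.14168632 0.22406391] [-0.42374308  0.06568394  0.11107133]
```

View pics/w2.png

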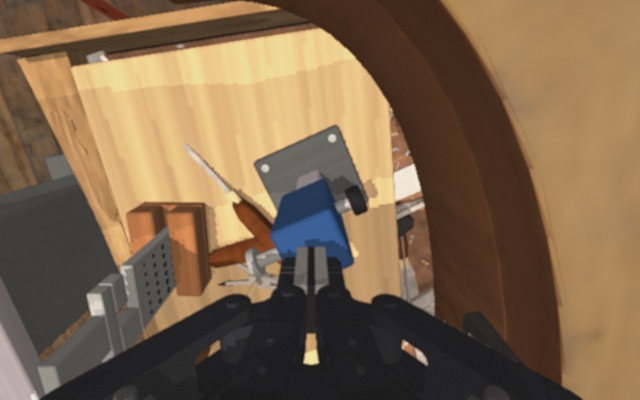

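The tip, at about (311,250), is over the blue top, which spans rows 185–265. Stepping down now.

>>> apply_moves --rotation '[[0,0,0],[0,0,0],[0,0,0],[0,0,0],[0,0,0]]' --delta_pos '[[0,0,-0.03],[0,0,-0.05],[0,0,-0.06],[0,0,-0.07],[0,0,-0.07]]' --fingers '[0,0,0,0,0]'

```text
clock: 4.88
tool_pos: [0.6009, 0.1421, 0.2172]
tcp_rot: [-0.0, 0.754, 0.657, -0.0]
force: [-0.2, 1.0, 0.1]
grip_width: 0.001
```

>>> apply_moves --rotation '[[0,0,0],[0,0,0],[0,0,0]]' --delta_pos '[[0,0,-0.01],[0,0,-0.015],[0,0,-0.015]]' --fingers '[0,0,0]'

```text
clock: 5.25
tool_pos: [0.6009, 0.142, 0.2158]
tcp_rot: [0.0, 0.754, 0.657, -0.0]
force: [-0.2, -0.1, 0.2]
grip_width: 0.004
```

>>> apply_moves --rotation '[[0,0,0],[0,0,0],[0,0,0]]' --delta_pos '[[0,0,-0.01],[0,0,-0.015],[0,0,-0.015]]' --fingers '[0,0,0]'

```text
clock: 5.62
tool_pos: [0.6009, 0.142, 0.2143]
tcp_rot: [0.0, 0.754, 0.657, -0.0]
force: [0.3, -0.0, -0.3]
grip_width: 0.002
```

>>> apply_moves --rotation '[[0,0,0],[0,0,0]]' --delta_pos '[[0,0,-0.01],[0,0,-0.01]]' --fingers '[0,0]'

```text
clock: 5.88
tool_pos: [0.6009, 0.142, 0.2132]
tcp_rot: [0.0, 0.754, 0.657, -0.0]
force: [0.4, -0.5, -0.5]
grip_width: -0.003
```

>>> apply_moves --rotation '[[0,0,0],[0,0,0]]' --delta_pos '[[0,0,-0.01],[0,0,-0.01]]' --fingers '[0,0]'

```text
clock: 6.12
tool_pos: [0.601, 0.1421, 0.213]
tcp_rot: [0.0, 0.754, 0.657, 0.0]
force: [-2.0, -0.1, 6.3]
grip_width: 0.003
```

Contact at z=0.213 (6 N), so the pin axis is at about 0.198. Back to the plate.

>>> apply_moves --rotation '[[0,0,0],[0,0,0],[0,0,0]]' --delta_pos '[[0,0,0.5],[-0.4,-0.1,1],[-0.9,-0.3,1]]' --fingers '[0,0.3,0.6]'

```text
clock: 6.5
tool_pos: [0.5117, 0.1119, 0.316]
tcp_rot: [0.002, 0.754, 0.657, 0.002]
force: [0.2, -0.5, 0.8]
grip_width: 0.42
```

>>> apply_moves --rotation '[[0,0,0],[0,0,0],[0,0,0],[0,0,0]]' --delta_pos '[[-0.4,-0.15,0],[-0.61,-0.23,0],[-0.61,-0.23,-0.4],[-0.61,-0.23,-0.5]]' --fingers '[0.6,0.6,0.6,0.6]'

```text
clock: 7.0
tool_pos: [0.449, 0.0891, 0.2604]
tcp_rot: [-0.001, 0.754, 0.657, -0.001]
force: [0.6, 0.9, 0.2]
grip_width: 0.599
```

```bash
python3 - <<'E'
from h import *
import pickle
s=sensors.state();print(s['tool_pos'],s['force'],s['grip_width'])
f=wrist();save(f,'w3');pickle.dump(f,open('W3.pkl','wb'))
print(proj(f,[.4502,.089,.23]),proj(f,s['tool_pos']))
E
```

```text
[0.44899579 0.08905069 0.26039725] [0.56179897 0.88768855 0.23572236] 0.599358345402562
[310.56644366 239.84052149] [307.93641369 265.19789212]
```

View pics/w3.png

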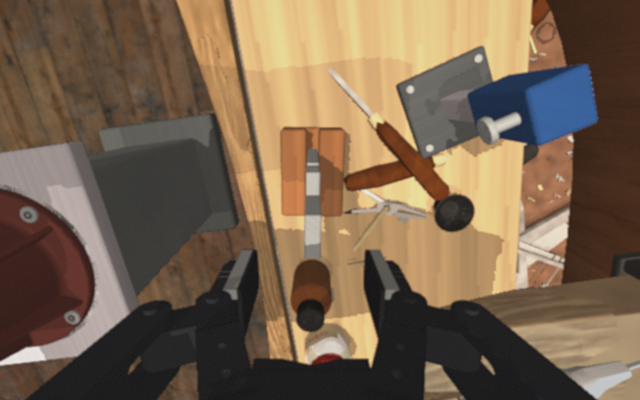

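Tab is at about column 313, pad midpoint at about 311.5 — shift +1 mm in x and descend.

>>> apply_moves --rotation '[[0,0,0],[0,0,0],[0,0,0],[0,0,0]]' --delta_pos '[[0.01,0,-0.2],[0.01,0,-0.5],[0.01,0,-0.68],[0.01,0,-0.68]]' --fingers '[0.6,0.6,0.5,0.4]'

```text
clock: 7.55
tool_pos: [0.4505, 0.0891, 0.1938]
tcp_rot: [-0.001, 0.754, 0.657, -0.001]
force: [0.1, -0.2, 0.1]
grip_width: 0.4
```

>>> apply_moves --rotation '[[0,0,0],[0,0,0],[0,0,0],[0,0,0],[0,0,0]]' --delta_pos '[[0,0,0],[0,0,0],[0,0,0],[0,0,0],[0,0,0]]' --fingers '[0.25,0.2,0,0,0]'

```text
clock: 8.18
tool_pos: [0.4512, 0.0891, 0.1954]
tcp_rot: [0.0, 0.754, 0.657, 0.0]
force: [-1.0, 0.1, 5.3]
grip_width: 0.109
```

Gripped (opening 0.109, about 9 mm). Lift.

>>> apply_moves --rotation '[[0,0,0],[0,0,0],[0,0,0],[0,0,0],[0,0,0],[0,0,0]]' --delta_pos '[[0,0,0.05],[0,0,0.15],[0,0,0.35],[0,0,0.6],[0,0,0.85],[0,0,0.85]]' --fingers '[0,0,0,0,0,0]'

```text
clock: 8.93
tool_pos: [0.4518, 0.089, 0.2813]
tcp_rot: [0.001, 0.754, 0.657, 0.001]
force: [-0.5, 0.2, -3.4]
grip_width: 0.107
```

>>> apply_moves --rotation '[[0,0,0.04],[0,0,0.09],[0,0,0.13],[0,0,0.13],[0,0,0.13]]' --delta_pos '[[0.2,0,0],[0.4,0,0],[0.7,0,0],[0.7,-0.02,0],[0.7,-0.02,0]]' --fingers '[0,0,0,0,0]'

```text
clock: 9.55
tool_pos: [0.5203, 0.087, 0.2783]
tcp_rot: [-0.001, 0.606, 0.796, -0.0]
force: [0.0, 0.1, -2.7]
grip_width: 0.11
```

```bash
python3 - <<'E'
from h import *
import pickle
s=sensors.state();print(s['tool_pos'],s['tcp_rot'],s['force'],s['grip_width'])
f=wrist();save(f,'w4');pickle.dump(f,open('W4.pkl','wb'))
E
```

```text
[0.52031761 0.08700731 0.27834969] [-7.55453780e-04  6.05688606e-01  7.95701272e-01 -4.77452082e-04] [ 0.04018327  0.10422566 -2.70369163] 0.11031233919550265
```

View pics/w4.png

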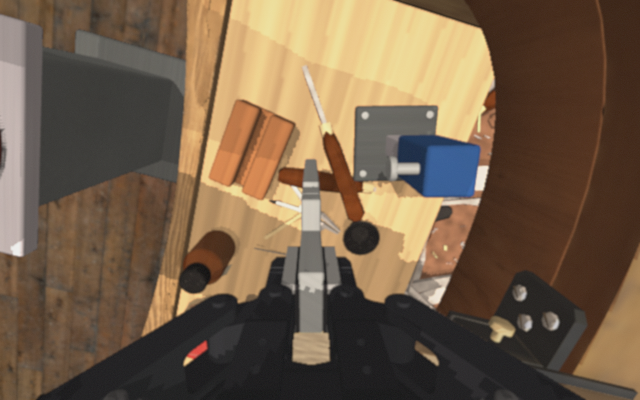

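Plate hangs firm (2.7 N) and the base edges look level in the image, so the yaw (15.45°) matches. Now I'll measure the pin numerically.

```bash
python3 - <<'E'
from h import *
import pickle
np.set_printoptions(precision=4,suppress=True)
f=pickle.load(open('W4.pkl','rb')); c=f['color']; hsv=cv2.cvtColor(c,cv2.COLOR_RGB2HSV)
m=cv2.inRange(hsv,(100,110,30),(125,255,255)); m[:, :380]=0
mt=cv2.inRange(hsv,(100,110,115),(125,255,255)); mt[:, :380]=0
for n,mm in(('blue',m),('top',mt)):
    k,l,s,ce=cv2.connectedComponentsWithStats(mm); i=1+np.argmax(s[1:,4]); print(n,s[i],ce[i])
    ct=max(cv2.findContours((l==i).astype(np.uint8),0,2)[0],key=cv2.contourArea); print(cv2.approxPolyDP(ct,2.5,True)[:,0].tolist())
    if n=='top': r=cv2.minAreaRect(ct);print(r); P=onz(f,r[0],.2132);print('top centre',P)
for v in range(150,186,3): print(v,' '.join('%3d'%x for x in c[v,384:428:2].mean(1)))
def stand(p):
    a=np.radians(15.45);d=np.asarray(p)[:2]-sensors.state()['tool_pos'][:2];return np.array([np.cos(a)*d[0]+np.sin(a)*d[1],-np.sin(a)*d[0]+np.cos(a)*d[1]])
print('head front/pin/face rel tool in stand axes',[stand(onz(f,p,.198)) for p in((390.5,168.5),(404,168.5),(419,168.5))])
E
```

```text
blue [ 399  136   81   61 3835] [440.2913 164.8516]
[[400, 138], [399, 161], [419, 161], [422, 165], [419, 175], [402, 178], [424, 195], [472, 194], [477, 146], [434, 136]]
top [ 423  145   57   52 2553] [450.5276 170.2487]
[[478, 147], [429, 146], [423, 194], [471, 195]]
((451.0095520019531, 170.07977294921875), (55.0539665222168, 51.054996490478516), 1.3019527196884155)
top centre [0.6013 0.1446 0.2132]
150 102 107 108 109 105  99  94  64  51  50  53  52  52  51  51  52  48  51  51  50  50  61
153  99 104 108 108 108  99  93  58  49  50  50  50  51  52  50  51  50  50  48  52  51  71
156  99  95  94 117 123 113  92  56  52  52  50  52  48  51  51  52  51  51  49  50  52  73
159  98  98  96 132 165 164 137  60  49  51  49  52  50  52  52  51  51  52  48  49  54  78
162  99  94  93 118 180 181 165  97  84  85  86  87  87  87  88  88  89  76  49  50  55  80
165 102  94  90 114 189 196 186 176 182 181 182 183 182 182 182 183 184 174  91  49  61  85
168  97  92  89 114 189 198 191 199 206 205 206 206 205 205 205 205 205 196 103  49  62  87
171  98  92  92 116 187 199 188 183 184 184 183 183 183 182 182 180 181 169  82  47  63  88
174  93  93  89 120 177 184 167 106  99  99  98  97  99  99  98  98  97  82  50  51  70  91
177  68  79  91 125 160 161 139  71  51  45  47  47  50  48  49  51  51  49  51  53  74  92
180  84  85  97 113 123 115  88  78  81  85  70  50  51  49  51  52  49  51  51  55  78  94
183 158 146 167 163 124 122 119 121 125 124 126 114  75  50  52  50  51  50  52  56  81  94
head front/pin/face rel tool in stand axes [array([0.0575, 0.0319]), array([0.067 , 0.0319]), array([0.0775, 0.0319])]
```

Pin mid estimated 68.5 mm ahead and 31 mm left of the tool, in stand axes (spread ±2 mm between views). I'll go to a pre-insert position 48 mm to the right of the pin, at slot height, and check the gap from near.

>>> apply_moves --rotation '[[0,0,0],[0,0,0],[0,0,0],[0,0,0],[0,0,0],[0,0,0]]' --delta_pos '[[0.35,0,0],[0.7,0.02,0],[0.705,0.02,-0.1],[0.705,0.02,-0.3],[0.705,0.02,-0.385],[0.705,0.02,-0.385]]' --fingers '[0,0,0,0,0,0]'

```text
clock: 10.35
tool_pos: [0.5906, 0.0891, 0.2406]
tcp_rot: [-0.0, 0.605, 0.796, -0.0]
force: [-0.1, 0.6, -2.7]
grip_width: 0.106
```

```bash
python3 - <<'E'
from h import *
import pickle
s=sensors.state();print(s['tool_pos'],s['tcp_rot'],s['force'],s['grip_width'])
f=wrist();pickle.dump(f,open('W5.pkl','wb'))
c=cv2.cvtColor(f['color'],cv2.COLOR_RGB2BGR)[90:290,230:400]
cv2.imwrite('pics/c5.png',cv2.resize(c,None,fx=3,fy=3,interpolation=cv2.INTER_CUBIC))
g=cams.grab_frame('scene');pickle.dump(g,open('S5.pkl','wb'))
E
```

```text
[0.59055579 0.08914967 0.24061603] [-3.00613540e-04  6.05255654e-01  7.96031071e-01 -1.92229352e-04] [-0.14333652  0.55852038 -2.70228597] 0.10571780907862269
```

View pics/c5.png

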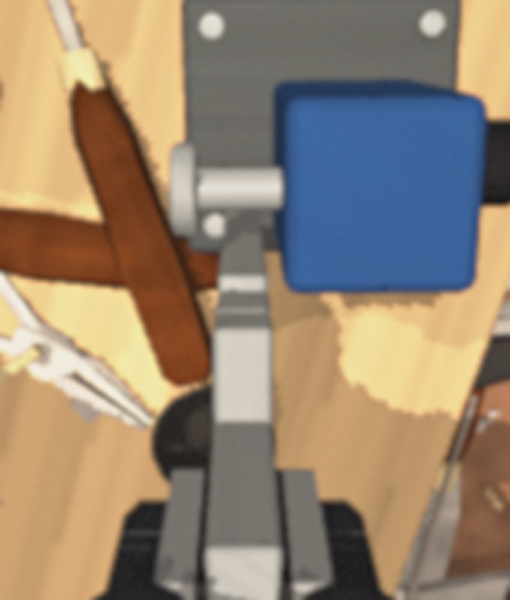

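Near view: plate edge-on at columns 219–267 (centre 243), pin free length 197–283 (centre 240). The plate is 0.5 mm too far towards +x. Correct that and approach the mouth.

>>> apply_moves --rotation '[[0,0,0],[0,0,0],[0,0,0],[0,0,0],[0,0,0]]' --delta_pos '[[-0.015,0.03,-0.007],[-0.025,0.06,-0.007],[-0.032,0.1,-0.007],[-0.034,0.11,-0.007],[-0.034,0.11,-0.007]]' --fingers '[0,0,0,0,0]'

```text
clock: 11.08
tool_pos: [0.588, 0.1002, 0.2401]
tcp_rot: [0.0, 0.605, 0.796, 0.0]
force: [1.0, -0.7, -2.4]
grip_width: 0.111
```

>>> apply_moves --rotation '[[0,0,0],[0,0,0],[0,0,0]]' --delta_pos '[[-0.002,0.01,0],[-0.005,0.02,0],[-0.005,0.02,0]]' --fingers '[0,0,0]'

```text
clock: 11.45
tool_pos: [0.5875, 0.1021, 0.2401]
tcp_rot: [0.0, 0.605, 0.796, 0.0]
force: [-0.9, 0.2, -2.8]
grip_width: 0.104
```

>>> apply_moves --rotation '[[0,0,0],[0,0,0],[0,0,0]]' --delta_pos '[[-0.002,0.01,0],[-0.005,0.02,0],[-0.005,0.02,0]]' --fingers '[0,0,0]'

```text
clock: 11.82
tool_pos: [0.587, 0.1041, 0.2401]
tcp_rot: [0.0, 0.605, 0.796, 0.0]
force: [-0.2, -0.5, -2.4]
grip_width: 0.106
```

>>> apply_moves --rotation '[[0,0,0],[0,0,0],[0,0,0]]' --delta_pos '[[-0.002,0.01,0],[-0.005,0.02,0],[-0.005,0.02,0]]' --fingers '[0,0,0]'

```text
clock: 12.2
tool_pos: [0.5865, 0.1061, 0.2401]
tcp_rot: [0.0, 0.605, 0.796, 0.0]
force: [0.6, 0.7, -2.6]
grip_width: 0.107
```

>>> apply_moves --rotation '[[0,0,0],[0,0,0],[0,0,0]]' --delta_pos '[[-0.002,0.01,0],[-0.005,0.02,0],[-0.005,0.02,0]]' --fingers '[0,0,0]'

```text
clock: 12.58
tool_pos: [0.586, 0.1081, 0.2401]
tcp_rot: [0.0, 0.605, 0.796, 0.0]
force: [-0.1, 0.5, -2.9]
grip_width: 0.108
```

>>> apply_moves --rotation '[[0,0,0],[0,0,0],[0,0,0]]' --delta_pos '[[-0.002,0.01,0],[-0.005,0.02,0],[-0.005,0.02,0]]' --fingers '[0,0,0]'

```text
clock: 12.95
tool_pos: [0.5855, 0.1101, 0.2401]
tcp_rot: [0.0, 0.605, 0.796, 0.0]
force: [-0.3, 0.1, -3.2]
grip_width: 0.11
```

```bash
python3 - <<'E'
from h import *
s=sensors.state();print(s['tool_pos'],s['force'],s['wrist_torque'])
f=wrist()
c=cv2.cvtColor(f['color'],cv2.COLOR_RGB2BGR)[130:280,230:400]
cv2.imwrite('pics/c6.png',cv2.resize(c,None,fx=4,fy=4,interpolation=cv2.INTER_CUBIC))
E
```

```text
[0.58549589 0.110125   0.24013668] [-0.27490302  0.05027122 -3.22956768] [-0.04163298 -0.01119501 -0.0157574 ]
```

View pics/c6.png

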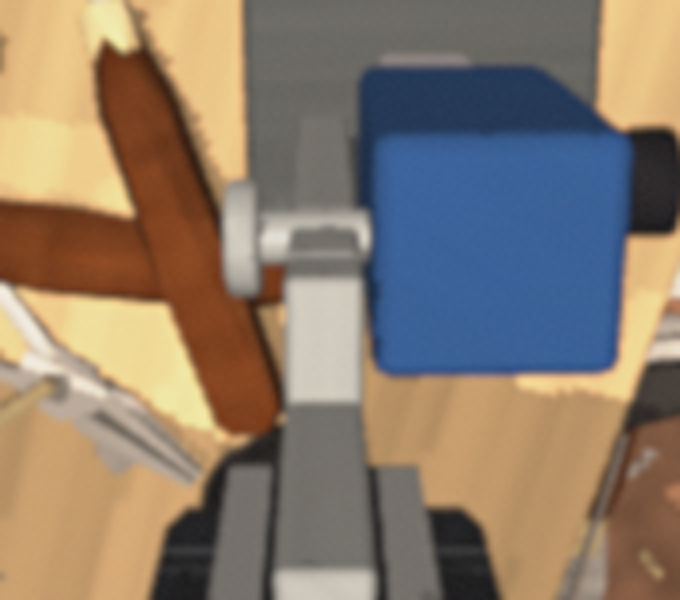

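The pin has entered the slot freely. The plate sits 1.2 mm too close to the sleeve face, so I'll shift -x slightly and slide on.

>>> apply_moves --rotation '[[0,0,0],[0,0,0],[0,0,0],[0,0,0],[0,0,0]]' --delta_pos '[[-0.011,0.0,0],[-0.016,0.02,0],[-0.021,0.04,0],[-0.027,0.06,0],[-0.027,0.06,0]]' --fingers '[0,0,0,0,0]'

```text
clock: 13.62
tool_pos: [0.5828, 0.1162, 0.2401]
tcp_rot: [0.0, 0.605, 0.796, 0.0]
force: [0.3, 0.4, -2.3]
grip_width: 0.106
```

>>> apply_moves --rotation '[[0,0,0],[0,0,0],[0,0,0],[0,0,0],[0,0,0]]' --delta_pos '[[-0.005,0.02,0],[-0.01,0.04,0],[-0.015,0.06,0],[-0.021,0.08,0],[-0.021,0.08,0]]' --fingers '[0,0,0,0,0]'

```text
clock: 14.25
tool_pos: [0.5807, 0.1242, 0.2402]
tcp_rot: [0.0, 0.605, 0.796, 0.0]
force: [0.1, 0.6, -3.3]
grip_width: 0.11
```

>>> apply_moves --rotation '[[0,0,0],[0,0,0],[0,0,0],[0,0,0]]' --delta_pos '[[-0.005,0.02,0],[-0.01,0.04,0],[-0.013,0.05,0],[-0.013,0.05,0]]' --fingers '[0,0,0,0]'

```text
clock: 14.75
tool_pos: [0.5794, 0.1291, 0.2401]
tcp_rot: [0.0, 0.605, 0.796, 0.0]
force: [-0.9, -0.3, -3.2]
grip_width: 0.11
```

>>> apply_moves --rotation '[[0,0,0],[0,0,0],[0,0,0],[0,0,0]]' --delta_pos '[[-0.002,0.01,0],[-0.005,0.02,0],[-0.008,0.03,0],[-0.008,0.03,0]]' --fingers '[0,0,0,0]'

```text
clock: 15.25
tool_pos: [0.5786, 0.1321, 0.2401]
tcp_rot: [0.0, 0.605, 0.796, 0.0]
force: [0.4, -0.1, -3.1]
grip_width: 0.109
```

>>> apply_moves --rotation '[[0,0,0],[0,0,0],[0,0,0]]' --delta_pos '[[-0.002,0.008,0],[-0.004,0.015,0],[-0.004,0.015,0]]' --fingers '[0,0,0]'

```text
clock: 15.62
tool_pos: [0.5782, 0.1336, 0.2401]
tcp_rot: [0.0, 0.605, 0.796, 0.0]
force: [-0.6, -0.0, -2.6]
grip_width: 0.105
```

>>> apply_moves --rotation '[[0,0,0],[0,0,0],[0,0,0]]' --delta_pos '[[-0.002,0.008,0],[-0.004,0.015,0],[-0.004,0.015,0]]' --fingers '[0,0,0]'

```text
clock: 16.0
tool_pos: [0.5778, 0.1351, 0.2401]
tcp_rot: [0.0, 0.605, 0.796, 0.0]
force: [0.4, 0.4, -3.4]
grip_width: 0.106
```

>>> apply_moves --rotation '[[0,0,0],[0,0,0],[0,0,0]]' --delta_pos '[[-0.002,0.008,0],[-0.003,0.01,0],[-0.003,0.01,0]]' --fingers '[0,0,0]'

```text
clock: 16.38
tool_pos: [0.5775, 0.1361, 0.2401]
tcp_rot: [0.0, 0.605, 0.796, 0.0]
force: [0.1, 0.5, -2.9]
grip_width: 0.107
```

>>> apply_moves --rotation '[[0,0,0],[0,0,0],[0,0,0]]' --delta_pos '[[-0.002,0.008,0],[-0.003,0.01,0],[-0.003,0.01,0]]' --fingers '[0,0,0]'

```text
clock: 16.75
tool_pos: [0.5772, 0.1371, 0.2401]
tcp_rot: [0.0, 0.605, 0.796, 0.0]
force: [0.1, 0.1, -3.3]
grip_width: 0.108
```

>>> apply_moves --rotation '[[0,0,0],[0,0,0],[0,0,0]]' --delta_pos '[[-0.002,0.008,0],[-0.003,0.01,0],[-0.003,0.01,0]]' --fingers '[0,0,0]'

```text
clock: 17.12
tool_pos: [0.577, 0.1379, 0.2402]
tcp_rot: [0.0, 0.605, 0.796, -0.0]
force: [0.2, -1.1, -3.3]
grip_width: 0.107
```

>>> apply_moves --rotation '[[0,0,0],[0,0,0],[0,0,0]]' --delta_pos '[[-0.001,0.005,0],[-0.001,0.005,0],[-0.001,0.005,0]]' --fingers '[0,0,0]'

```text
clock: 17.5
tool_pos: [0.577, 0.1382, 0.2401]
tcp_rot: [0.0, 0.605, 0.796, -0.0]
force: [1.3, -4.5, -3.8]
grip_width: 0.111
```

The slot's end is touching (-4.5 N). Back off 2 mm to centre the pin in the pocket, then lower.

>>> apply_moves --rotation '[[0,0,0],[0,0,0],[0,0,0],[0,0,0],[0,0,0],[0,0,0]]' --delta_pos '[[0.006,-0.025,0],[0.006,-0.025,0],[0.006,-0.025,-0.02],[0.006,-0.025,-0.04],[0.006,-0.025,-0.06],[0.006,-0.025,-0.06]]' --fingers '[0,0,0,0,0,0]'

```text
clock: 18.25
tool_pos: [0.5773, 0.1361, 0.2338]
tcp_rot: [-0.0, 0.605, 0.796, -0.0]
force: [0.3, -0.3, -2.3]
grip_width: 0.107
```

>>> apply_moves --rotation '[[0,0,0],[0,0,0],[0,0,0],[0,0,0],[0,0,0]]' --delta_pos '[[0,0,-0.02],[0,0,-0.04],[0,0,-0.06],[0,0,-0.07],[0,0,-0.07]]' --fingers '[0,0,0,0,0]'

```text
clock: 18.88
tool_pos: [0.5774, 0.136, 0.227]
tcp_rot: [-0.0, 0.605, 0.796, -0.0]
force: [-0.1, -0.3, -3.5]
grip_width: 0.109
```

>>> apply_moves --rotation '[[0,0,0],[0,0,0],[0,0,0],[0,0,0]]' --delta_pos '[[0,0,-0.01],[0,0,-0.02],[0,0,-0.025],[0,0,-0.025]]' --fingers '[0,0,0,0]'

```text
clock: 19.38
tool_pos: [0.5774, 0.136, 0.2246]
tcp_rot: [0.0, 0.605, 0.796, -0.0]
force: [-0.7, 0.4, -2.8]
grip_width: 0.108
```

>>> apply_moves --rotation '[[0,0,0],[0,0,0],[0,0,0]]' --delta_pos '[[0,0,-0.007],[0,0,-0.007],[0,0,-0.007]]' --fingers '[0,0,0]'

```text
clock: 19.75
tool_pos: [0.5774, 0.1361, 0.2239]
tcp_rot: [0.0, 0.605, 0.796, 0.0]
force: [-0.2, 0.2, -2.4]
grip_width: 0.105
```

>>> apply_moves --rotation '[[0,0,0],[0,0,0],[0,0,0]]' --delta_pos '[[0,0,-0.006],[0,0,-0.006],[0,0,-0.006]]' --fingers '[0,0,0]'

```text
clock: 20.12
tool_pos: [0.5775, 0.136, 0.2234]
tcp_rot: [0.0, 0.605, 0.796, 0.0]
force: [0.1, 0.7, -2.5]
grip_width: 0.111
```

>>> apply_moves --rotation '[[0,0,0],[0,0,0],[0,0,0]]' --delta_pos '[[0,0,-0.005],[0,0,-0.005],[0,0,-0.005]]' --fingers '[0,0,0]'

```text
clock: 20.5
tool_pos: [0.5775, 0.136, 0.2232]
tcp_rot: [0.0, 0.605, 0.796, 0.0]
force: [-1.2, -0.3, 2.1]
grip_width: 0.106
```

The pin carries the plate (wrist force went from -2.8 to +2.1 N) at the expected height. A quick look before release.

```bash
python3 - <<'E'
from h import *
f=wrist()
c=cv2.cvtColor(f['color'],cv2.COLOR_RGB2BGR)[130:280,230:400]
cv2.imwrite('pics/c7.png',cv2.resize(c,None,fx=4,fy=4,interpolation=cv2.INTER_CUBIC))
E
```

```text
(no output)
```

View pics/c7.png

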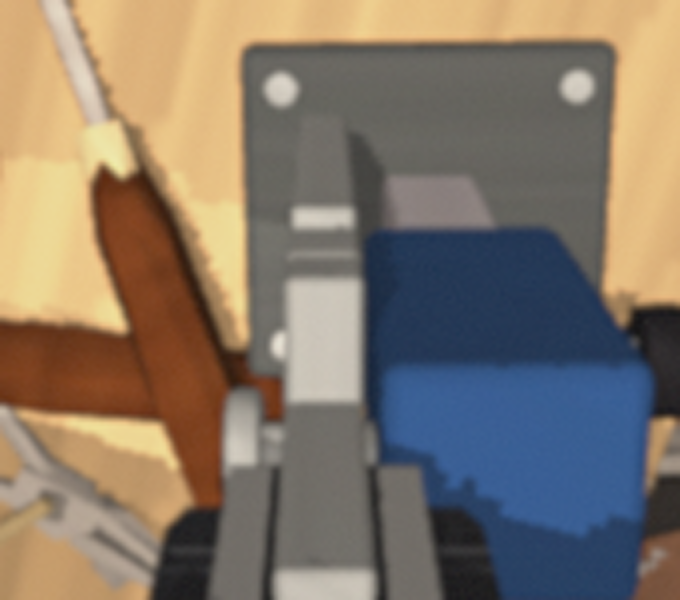

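The plate sits between head and sleeve face with the pin in the pocket. Release gently.

>>> apply_moves --rotation '[[0,0,0],[0,0,0],[0,0,0],[0,0,0],[0,0,0],[0,0,0],[0,0,0]]' --delta_pos '[[0,0,0],[0,0,0],[0,0,0],[0,0,0],[0,0,0],[0,0,0],[0,0,0]]' --fingers '[0.13,0.16,0.2,0.27,0.35,0.4,0.4]'

```text
clock: 21.42
tool_pos: [0.5774, 0.1361, 0.2228]
tcp_rot: [0.0, 0.605, 0.796, 0.0]
force: [-0.4, 0.0, 0.0]
grip_width: 0.403
```

>>> apply_moves --rotation '[[0,0,0],[0,0,0],[0,0,0],[0,0,0],[0,0,0],[0,0,0],[0,0,0]]' --delta_pos '[[0,0,0.1],[0,0,0.3],[0,0,0.5],[0,0,0.75],[0,0,1],[0,0,1],[0,0,1]]' --fingers '[0.4,0.4,0.4,0.4,0.4,0.4,0.4]'

```text
clock: 22.3
tool_pos: [0.5774, 0.1361, 0.3223]
tcp_rot: [-0.0, 0.605, 0.796, -0.0]
force: [-0.2, 0.1, -1.0]
grip_width: 0.402
```

```bash
python3 - <<'E'
from h import *
s=sensors.state();print(s['clock'],s['tool_pos'],s['force'],s['grip_width'])
f=wrist();g=cams.grab_frame('scene')
c=lambda h,y0,y1,x0,x1:cv2.resize(cv2.cvtColor(h['color'],cv2.COLOR_RGB2BGR)[y0:y1,x0:x1],(400,480),interpolation=cv2.INTER_CUBIC)
cv2.imwrite('pics/c8.png',np.hstack([c(f,80,320,210,410),c(g,90,210,240,340)]))
E
```

```text
22.3 [0.57741865 0.13605041 0.32230393] [-0.17463571  0.11507575 -1.01621334] 0.40241848162942606
```

View pics/c8.png

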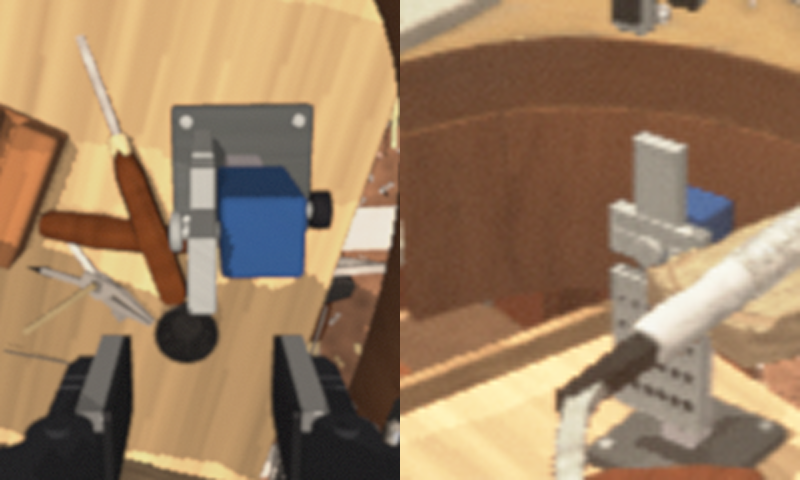

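Both views show the plate hanging upright on the pin, with the gripper well clear. Let it settle a moment, then hand in.

>>> apply_moves --rotation '[[0,0,0],[0,0,0],[0,0,0],[0,0,0],[0,0,0],[0,0,0],[0,0,0],[0,0,0]]' --delta_pos '[[0,0,0],[0,0,0],[0,0,0],[0,0,0],[0,0,0],[0,0,0],[0,0,0],[0,0,0]]' --fingers '[0.4,0.4,0.4,0.4,0.4,0.4,0.4,0.4]'

```text
clock: 23.4
tool_pos: [0.5774, 0.1361, 0.3228]
tcp_rot: [0.0, 0.605, 0.796, 0.0]
force: [-0.1, -0.2, -1.1]
grip_width: 0.4
```

```bash
python3 - <<'E'
from h import *
a=wrist();x=a['color'].astype(int)
b=wrist()['color'].astype(int);print('frame diff',abs(x-b)[100:240,280:370].mean())
order.sign_off()
E
```

```text
frame diff 0.7884920634920635
the job is handed in; nothing more can be done
```

The drawplate is hanging on the stand's pin, released, and I handed the job in at about 23.5 s of the 72 s limit; no verdict was reported.

- **Finding the height:** I touched the sleeve's flat top with shut fingers at about 6 N. The top is at z = 0.213 m, which puts the pin axis at about 0.198 m.
- **Hanging it:** I gripped the tab, lifted the plate, turned it to the stand's yaw (about 15.5°) and slid the slot over the pin. The slot's end touched at about 4.5 N. I then backed off 2 mm to centre the pin and lowered until it carried the plate, with about 5 N on the pin, at the expected height.
- **Last checks:** After release, the wrist and scene views showed the plate upright on the pin between the head and the sleeve face, with the gripper about 10 cm above. Two frames just before hand-in hardly differed, so the plate was at rest.
- **What disagreed:** The camera estimates of the pin position differed by 2–4 mm, which I corrected by near views and touch. With the gripper empty, the wrist force still read about -1 N in z, which I took as sensor offset but did not look into. I did not measure the bottle, jar, wax and cup again at the end; I saw no contact with them.

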